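# Hang the tester-pen cup in the notch of the crate's rim

## Task

Pick up the white tester-pen cup by its orange grip and hang it by its own sprung hook, cup outside, on the customers' side of the mint-green crate (the side with the orange label). The hook belongs in the notch between the two black lips on that rim: feel for the notch, press the hook gently until it is fully home in it, then let go and leave the cup hanging straight. Keep the cup upright all the time and leave everything else alone.

Things in the scene. Friction and masses are not known exactly. Their poses are not given: they have to be found in the camera images.
- grip (a point): Centre of the white cup's orange grip: an upright block 20 mm (cup x) by 34 mm (cup y) by 50 mm high, taken from above; centre 117 mm above the cup's underside. Cup axes: z up, x from the hook to the pen pocket, y along the slot. The pocket, 44 by 56 mm, 70 mm high, pens up to 90 mm, is centred 30 mm to +x; the hook is right below the grip
- hook (a point): Top middle of the hook's slot, 33 mm below the grip's centre, cup axes; the bare rim's top ends up here when home. The slot runs along y and opens downward; the bridge that roofs it is 40 mm long (y), 8 mm high. Its +x side, 4 mm from this point, is the cup's flat back plate, reaching down to the underside; its -x side is two sprung steel wires (see spring)
- spring (a joint): Bend of the two hook wires, rad: 0 relaxed, grows as the rim spreads them. Wires end 38 mm below the slot's top, where the mouth is 12 mm wide (from +4 to -8 mm of the hook point in x). 20 mm below the top they narrow it to 4.5 mm, less than the rim: from there on the cup must be pushed down with about 4 to 12 N; its weight is not enough. At home it stops hard
- cup: The whole white tester-pen cup with hook and grip, 0.2 to 0.35 kg; origin at the middle of its pocket's underside, 84 mm below and 30 mm to +x of the hook point
- crate: Mint-green open crate of sharpeners and clips, fixed: 150 mm (x) by 220 mm (y) by 110 mm high, walls 6 mm. Origin at the middle of its underside, x towards the customers (away from the robot). An orange label, 50 by 34 mm, marks the middle of the outside of its +x wall. Contents reach 45 mm high. A push of over 20 N may crack it
- rim (a point): Top of the bare rim at the middle of the crate's +x wall, mid-thickness, crate axes, 110 mm up; wall 6 mm thick. On this rim sit two black lips, 6 mm thick, 7 mm high and 38 mm long, with a 44 mm wide notch of bare rim between them. The notch's middle lies up to 15 mm to either side of this point along y: that is not measured, so slide the hook lightly along the lips until it drops in
- plaincup: Dark square pen cup without a hook, 50 by 56 by 95 mm, a bystander; origin at the middle of its underside
- ink1: Black ink jar, 54 mm across, 45 mm high, a bystander; origin at the middle of its underside
- ink2: Amber ink jar, 54 mm across, 45 mm high, a bystander; origin at the middle of its underside
- penbox: Flat boxed pen, 60 by 190 by 22 mm, a bystander; origin at the middle of its underside
- notebook: Black notebook with a red band, 105 by 148 by 18 mm, a bystander; origin at the middle of its underside
- erasers: Cardboard box of erasers, 60 by 80 by 35 mm, a bystander; origin at the middle of its underside
There are look-alikes about, which are no part of the job. Leave any blue or purple look-alike of the cup alone.

How it is judged:
On the way, in this order (a step that is already met when the one before it is completed fails the run):
1. the cup is lifted clear of the counter (height (world z) of cup above 0.05 m), for 0.1 s.
2. the hook straddles the crate's rim (z of hook in the frame of rim between 0.003 and 0.03 m and x of hook in the frame of rim between -0.008 and 0.008 m and y of hook in the frame of rim between -0.045 and 0.045 m), for 0.1 s.
At the end, for the whole second after the job is handed in: The cup hangs outside the crate in the notch, released and at rest: slot top within 2 mm of the bare rim's top (pressed home), within 25 mm of the middle of that side, across the rim within 4 mm, upright within 0.07 rad and square to the wall within 0.08 rad (z of hook in the frame of rim between -0.003 and 0.002 m and x of hook in the frame of rim between -0.004 and 0.004 m and y of hook in the frame of rim between -0.025 and 0.025 m and x of cup in the frame of rim above 0.02 m and angle between cup's own z axis and vertical below 0.07 rad and angle between the y axis of cup and the y axis of crate, either way round below 0.08 rad and linear speed of cup below 0.01 m/s and contact force between cup and the fingers below 0.05 N); the robot touches nothing.
It fails at once if the crate and its rim are loaded by the cup with more than 35 N, squeeze of the spring included (contact force between cup and crate above 35 N).
It fails at once if the robot bumps the crate (contact force between the arm and crate above 5 N).
It fails at once if the cup is tipped (angle between cup's own z axis and vertical above 0.5 rad).
It fails at once if a bystander is moved (distance of any of plaincup, ink1, ink2, penbox, notebook, erasers from where it was at the start of the episode above 0.02 m).
It also fails if it takes over 70 s, if anything falls off the work surface, if the arm or the gripper's body presses on something with over 40 N, if the wrist force passes 120 N, or if a joint passes its speed limit or range.

## Robot

A 6-joint arm with a two-finger parallel gripper is mounted at the origin on the work surface. World frame = base frame: x ahead of the robot, y to its left, z up, the work surface at z = 0. Lengths are in m, angles in rad, forces in N, time in s.
With the tool pointing down it reaches from about 0.225 to 0.875 m from the base axis. Payload 3.4 kg.
Tool frame: the origin (TCP) lies at the very end of the fingers, on their centre line; the grasp point (between the pads) lies 19 mm behind it; z points along the fingers, x is the direction in which the jaws open and shut, and the axes are right-handed (so a half turn about z gives the same grasp; the last joint's range is limited). The gripper opens to 85 mm and grips with 20 to 120 N. Pads are 22 mm wide; open, the fingers measure 114 mm over their backs; the gripper's body (76 mm by 85 mm) begins 54 mm behind the grasp point. The pads swing forward as they close: fully open they stand 13 mm farther back than shut.
Start: joints at [0.985, 0.276, 1.505, -0, 1.361, -0.121], TCP at [0.258, 0.514, 0.231] pointing down, gripper open.
Joint ranges: [-2.89, 2.89], [-0.75, 2.08], [0.22, 2.7], [-1.18, 4.32], [0.11, 2.71], [-2.7, 2.7]. Speed limits (rad/s): [2.57, 2.57, 3.14, 3.14, 3.14, 3.14].

## Interface

Orientations are given as a rotation vector (axis times angle).
In Python, from plant import monitor, eyes, workorder gives the robot as it stands.
- The arm moves only by the tool drive_tool, never from a script. Its argument "motion" is a list of rows, each a list of 2 entries, a list of its own where there are three numbers: the shift along the tool's x, y, z in cm, then the turn about the tool's z in rad. A call has 1 to 20 rows; each row shifts and turns the pose as measured when the row begins, along the tool's axes as they then stand; what a row does not reach is not made up. A row lasts 1/8 s, in which the tool goes at most 62.5 mm and 10.7 degrees, less where a joint would pass 70% of its speed; a pose out of reach is approached as far as the arm can. A call with a gripper value outside its range is refused whole. "claw" is the finger opening in cm, from 0 to 8.54, set as the call begins (left out, the last holds). The fingers move at their own pace and stop on an object; "newtons" is the grip in N (left out, the last holds). Time passes only in rows, so rows that do not move let the fingers close. It gives the time, the measured TCP pose, the force and the opening at its end, in the units of the state.
- monitor.get_state(): the state, without advancing time (a new reading comes with each control period).
- eyes.grab_frame(name): name is "side" or "top" or "wrist"; returns a dict with "pixels" (480x640x3 uint8, blue, green, red), "intrinsics" (3x3 intrinsics, pixels), "world_to_cam" (4x4, takes a point from world to camera coordinates). Camera axes: x right, y up, looking along -z (the intrinsics and any distortion apply to the point x, -y, -z); pixel columns grow to the right and rows downward; lengths in m; the calibration is good to about 2 mm. A picture is of the moment at which its call begins. There is no depth.
- workorder.sign_off(): hands the job in, once; it reports no verdict.
The state is a dict: "time_s": time; "q": joint angles; "qvel": joint speeds; "tau": joint torques, N m; "ee_pos": TCP position; "tool_rot": TCP orientation; "contact_force": force on the tool from outside, world axes, zero at the start; "moment": the same for the moment, N m; "finger_gap": finger opening in m.
Only numpy, scipy, OpenCV 4.12 (cv2) and the standard library are available. Lean on these libraries where they do the work, as an engineer would, in place of code of your own. Each camera call takes 0.05 s, during which the arm holds its last target.

## Working session

There is one attempt and no reset: what is moved stays moved. The work goes in short steps, Python scripts to look and compute and a tool call to move; the robot and the scene stay as the last step left them, time stands still between calls to the robot, and variables do not carry over. Pictures are saved under pics/ and viewed, and the job is handed in when it is done.

Besides the shell and the picture viewer there is one more tool, called as name(argument=value, ...), one argument or row to a line, values as JSON. drive_tool: Moves the arm, as the interface text tells. Its arguments: {"type":"object","properties":{"motion":{"type":"array"},"claw":{"type":"number"},"newtons":{"type":"number"}},"required":["motion"]}

```bash
mkdir -p pics; ls
cat > h.py <<'E'
import numpy as np, cv2
from plant import monitor, eyes, workorder
def grab(n,f):
    r=eyes.grab_frame(n); cv2.imwrite('pics/'+f,r['pixels']); np.savez('pics/'+f[:-4]+'.npz',img=r['pixels'],K=r['intrinsics'],T=r['world_to_cam']); return r
def load(f):
    d=np.load('pics/'+f+'.npz'); return d['img'],d['K'],d['T']
def ray(K,T,u,v):
    d=np.linalg.solve(K,[u,v,1.]); d=np.array([d[0],-d[1],-d[2]])
    R=T[:3,:3]; return -R.T@T[:3,3], R.T@d
def plane(K,T,u,v,z):
    c,d=ray(K,T,u,v); return c+d*(z-c[2])/d[2]
def proj(K,T,p):
    q=T[:3,:3]@np.asarray(p)+T[:3,3]; w=K@np.array([q[0],-q[1],-q[2]]); return w[:2]/w[2]
E
python3 - <<'E'
from h import *
for n in ['side','top','wrist']:
    r=grab(n,n+'1.png'); print(n,r['intrinsics'].tolist(),[k for k in r]); T=r['world_to_cam']; print(-T[:3,:3].T@T[:3,3])
print(monitor.get_state())
E
```

```text
pics
side [[558.2834861820294, 0.0, 310.2519809032834], [0.0, 558.2834861820294, 245.82208995517703], [0.0, 0.0, 1.0]] ['pixels', 'intrinsics', 'world_to_cam']
[ 0.07602987 -0.70026153  0.99860574]
top [[559.8191893978033, 0.0, 322.34675411539223], [0.0, 559.8191893978033, 242.76744976520763], [0.0, 0.0, 1.0]] ['pixels', 'intrinsics', 'world_to_cam']
[0.40716383 0.03789388 1.07871448]
wrist [[400.21411871972236, 0.0, 320.0501365703964], [0.0, 400.21411871972236, 243.35782203918657], [0.0, 0.0, 1.0]] ['pixels', 'intrinsics', 'world_to_cam']
[0.18724115 0.54783156 0.37382716]
{'time_s': 0.15, 'q': array([ 9.84990506e-01,  2.76454680e-01,  1.50585671e+00,  2.03058201e-06,
        1.36069293e+00, -1.21019830e-01]), 'qvel': array([ 2.00031230e-04, -3.10398517e-03, -5.99734456e-03, -5.85440807e-04,
        1.48437019e-03, -3.51173654e-05]), 'tau': array([ 1.57408213e-03, -4.17142904e+01, -2.46033901e+01, -3.61334160e-04,
        7.57442118e-03,  2.88663455e-05]), 'ee_pos': array([0.25752546, 0.51366076, 0.23062986]), 'tool_rot': array([ 2.67283639e+00,  1.64980123e+00, -2.01467327e-03]), 'contact_force': array([-0.16962172,  0.50445084, -0.50704029]), 'moment': array([-0.06855904,  0.03369583,  0.04693193]), 'finger_gap': 0.08557096603950873}
```

View pics/top1.png

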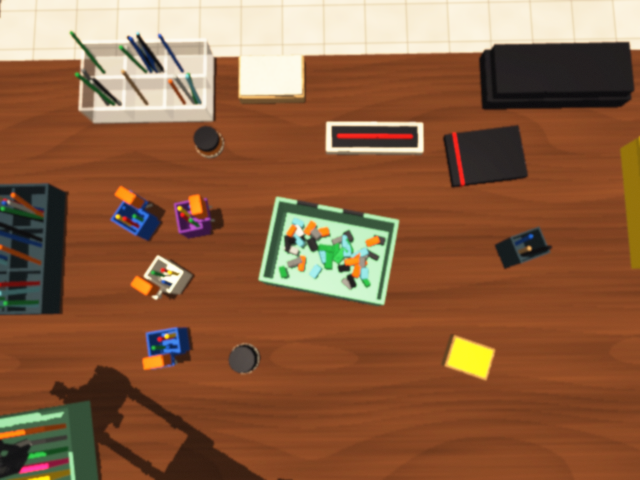

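View pics/side1.png

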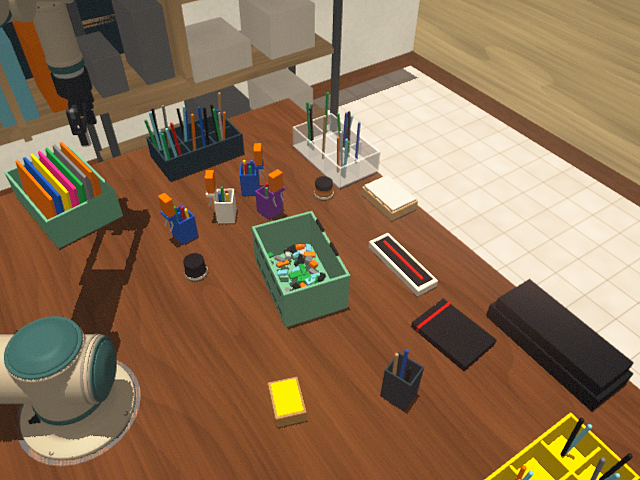

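View pics/wrist1.png

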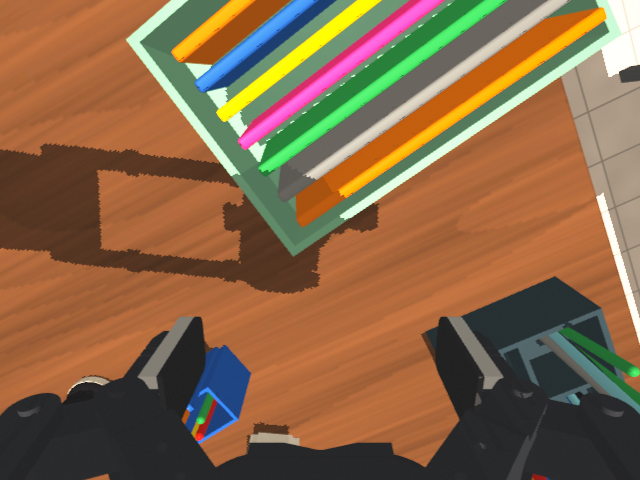

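The top view looks down with world +x pointing up. The candidates with an orange grip are white at (165,275), blue at (133,218), purple at (193,217) and blue at (165,343). Only the white cup fits the description. The crate is at (330,250), with its lips on the upper edge near (303,205) and (353,211). Next I'll enlarge crops to confirm.

Run:
```python
from h import *
a,_,_=load('top1'); b,_,_=load('side1')
x=cv2.resize(a[240:310,115:205],None,fx=6,fy=6,interpolation=2); cv2.imwrite('pics/c1.png',x)
cv2.imwrite('pics/c2.png',cv2.resize(a[190:310,250:410],None,fx=5,fy=5,interpolation=2))
cv2.imwrite('pics/c3.png',cv2.resize(b[140:240,150:290],None,fx=5,fy=5,interpolation=2))
```

```text
(no output)
```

View pics/c1.png

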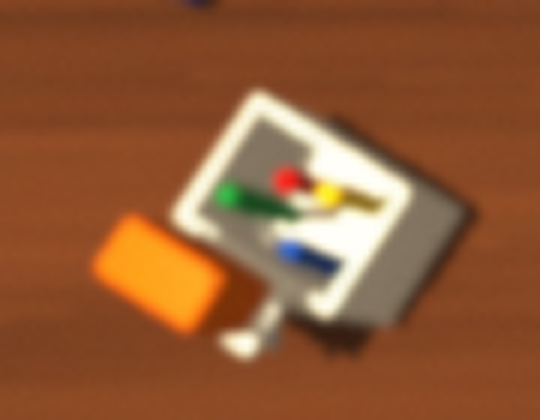

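View pics/c2.png

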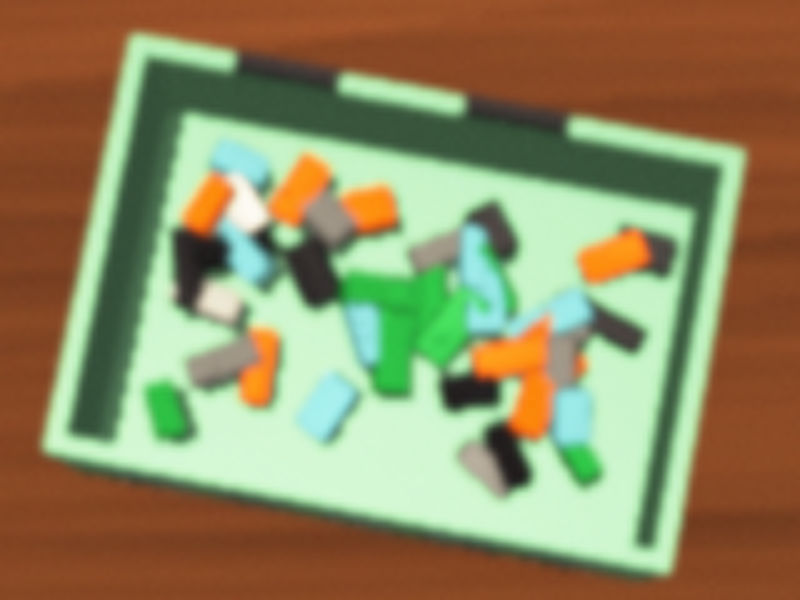

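View pics/c3.png

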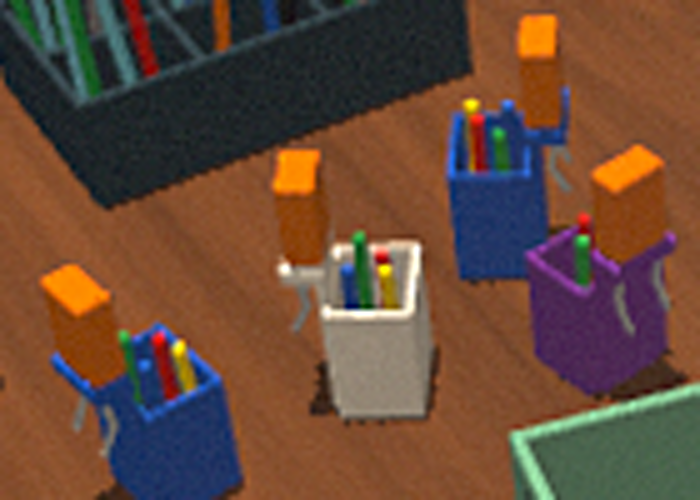

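```bash
cat > m1.py <<'E'
from h import *
a,K,T=load('top1')
hsv=cv2.cvtColor(a,cv2.COLOR_BGR2HSV)
roi=np.zeros(a.shape[:2],np.uint8); roi[270:300,125:160]=255
m=cv2.inRange(hsv,(5,150,190),(20,255,255))&roi
c=max(cv2.findContours(m,0,cv2.CHAIN_APPROX_NONE)[0],key=cv2.contourArea)
r=cv2.minAreaRect(c);print('grip rect',r)
g=plane(K,T,*r[0],0.142);print('grip top',g)
P=np.array([plane(K,T,*p,0.142) for p in cv2.boxPoints(r)]);print(P)
e=[np.linalg.norm(P[i]-P[i-1]) for i in range(4)];print('edges',e)
i=int(np.argmax(e));d=P[i]-P[i-1];print('long dir deg',np.degrees(np.arctan2(d[1],d[0])))
# pocket corners by eye from crop: (255,95),(410,190),(325,318),(178,215) /6 + (115,240)
W=np.array([plane(K,T,115+u/6,240+v/6,0.07) for u,v in [(258,92),(412,190),(325,320),(175,217)]]);print(W, W.mean(0))
print([np.linalg.norm(W[i]-W[i-1]) for i in range(4)])
# crate
gm=cv2.inRange(hsv,(60,20,150),(90,160,255)); 
roi[:]=0;roi[190:310,250:410]=255
gm=cv2.inRange(hsv,(55,20,60),(95,190,255))&roi
c=max(cv2.findContours(gm,0,cv2.CHAIN_APPROX_NONE)[0],key=cv2.contourArea)
print(cv2.boundingRect(c))
# eye corners from crop /5 +(250,190)
C=np.array([plane(K,T,250+u/5,190+v/5,0.11) for u,v in [(130,32),(748,148),(672,577),(42,455)]]);print('crate',C)
print([np.linalg.norm(C[i]-C[i-1]) for i in range(4)])
print('angles',[np.degrees(np.arctan2(*(C[i]-C[i-1])[[1,0]])) for i in range(4)],C.mean(0))
L=np.array([plane(K,T,250+u/5,190+v/5,0.115) for u,v in [(237,58),(338,77),(467,102),(568,124)]])
print('lips',L,np.linalg.norm(np.diff(L,axis=0),axis=1))
E
python3 m1.py
```

```text
grip rect ((140.80882263183594, 285.01470947265625), (20.401268005371094, 12.80831527709961), 32.47119140625)
grip top [0.47405225 0.3486885  0.142     ]
[[0.47452262 0.3689382  0.142     ]
 [0.49249162 0.35792911 0.142     ]
 [0.47358205 0.32844655 0.142     ]
 [0.45571619 0.33949967 0.142     ]]
edges [np.float64(0.0349329198699079), np.float64(0.021073320947919597), np.float64(0.03502560616113862), np.float64(0.021008583429152218)]
long dir deg -122.67535979514818
[[0.53262938 0.34280474 0.07      ]
 [0.5020235  0.29549915 0.07      ]
 [0.46333572 0.32094681 0.07      ]
 [0.49509734 0.36695181 0.07      ]] [0.49827148 0.33155063 0.07      ]
[np.float64(0.04462886750729368), np.float64(0.056343043089828175), np.float64(0.046306885101872045), np.float64(0.05590403465416825)]
(260, 198, 138, 107)
crate [[ 0.62904691  0.12400553  0.11      ]
 [ 0.58339915 -0.09296398  0.11      ]
 [ 0.43410051 -0.06147763  0.11      ]
 [ 0.47979125  0.15526186  0.11      ]]
[np.float64(0.1524933122903609), np.float64(0.22171938498290256), np.float64(0.1525826799334281), np.float64(0.22150316317675553)]
angles [np.float64(-11.827658640852928), np.float64(-101.88106334372353), np.float64(168.09111061273276), np.float64(78.09580762623314)] [0.53158446 0.03120644 0.11      ]
lips [[ 0.61786536  0.08597147  0.115     ]
 [ 0.61040541  0.05057239  0.115     ]
 [ 0.60064331  0.00549569  0.115     ]
 [ 0.59215888 -0.02966975  0.115     ]] [0.03617659 0.04612166 0.03617448]
```

The crops confirm it: the white cup has the orange grip, with the hook wires on the side away from the pocket. Measurements match the given sizes:

| Item | Measured | Given |
|---|---|---|
| Grip top | 35×21 mm | 34×20 mm |
| Pocket | 45×56 mm | 44×56 mm |
| Crate | 152×221 mm | 150×220 mm |
| Notch | about 46 mm | 44 mm |

The cup's yaw is about -32.8° and the crate's about -11.9°. The notch is about +12 mm along crate y. Next I'll move above the grip.

drive_tool(
  motion=[
    [[-0.8,4.4,-0.6],0],
    [[-0.8,4.4,-0.6],0],
    [[-0.8,4.4,-0.4],0],
    [[-0.8,4.4,0],0],
    [[-0.8,4.4,0],0],
    [[-0.8,4.4,0],0],
    [[0,0,0],0.168],
    [[0,0,0],0.168],
    [[0,0,0],0.168],
    [[0,0,0],0.168],
    [[0,0,0],0.168],
    [[0,0,0],0.168],
    [[0,0,0],0.168],
    [[0,0,0],0.168],
    [[0,0,0],0.168],
    [[0,0,0],0.168],
  ],
  claw=6,
)

```text
time_s: 2.15
ee_pos: [0.477, 0.3455, 0.2398]
tool_rot: [2.977, -0.97, -0.013]
contact_force: [-0.2, 0.2, -0.2]
finger_gap: 0.0602
```

```bash
cat >> h.py <<'E'
from scipy.spatial.transform import Rotation as Ro
def toward(p,yaw=None):
    s=monitor.get_state(); R=Ro.from_rotvec(s['tool_rot']).as_matrix()
    d=R.T@(np.asarray(p)-s['ee_pos']); y=np.arctan2(R[1,0],R[0,0])
    print('t',s['time_s'],'pos',s['ee_pos'].round(4),'yaw',np.degrees(y).round(2),'toolz',R[:,2].round(3),'F',s['contact_force'].round(2),'gap',round(s['finger_gap'],4))
    print('shift cm',(d*100).round(2), 'turn', None if yaw is None else round(-(np.radians(yaw)-y),3))
E
python3 - <<'E'
from h import *
toward([.474,.3487,.25],-32.8)
grab('wrist','w2.png')
E
```

```text
t 2.15 pos [0.477  0.3455 0.2398] yaw -36.09 toolz [-0.011 -0.008 -1.   ] F [-0.18  0.19 -0.17] gap 0.0602
shift cm [-0.44 -0.07 -1.02] turn -0.057
```

View pics/w2.png

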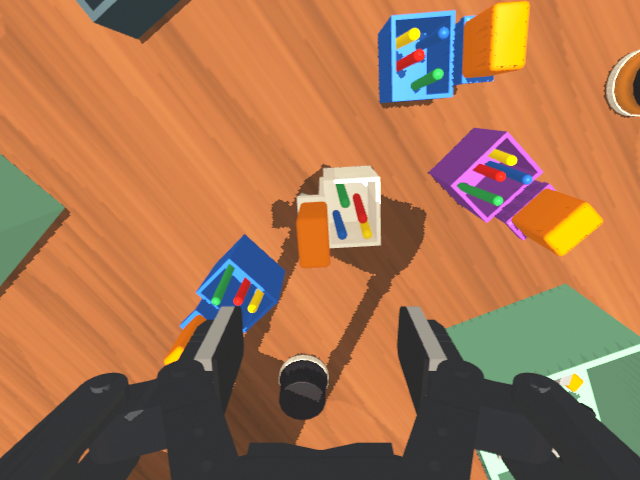

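The wrist view shows the white cup at (350,205) with its grip at (314,235). I'll cross-check the measured grip corners in this view.

Run:
```python
from h import *
a,K,T=load('w2')
x=np.array([np.cos(np.radians(-32.8)),np.sin(np.radians(-32.8))]);y=np.array([-x[1],x[0]])
g=np.array([.474,.3487])
for z in(.142,.092):
  for i,j in((1,1),(1,-1),(-1,-1),(-1,1)):
    p=g+x*.01*i+y*.017*j; q=proj(K,T,[*p,z]); print(z,q.round(1)); cv2.circle(a,tuple(int(v) for v in q.round()),2,(255,0,255) if z>.1 else (0,255,0),-1)
cv2.imwrite('pics/w2c.png',cv2.resize(a[140:290,240:420],None,fx=4,fy=4,interpolation=2))
toward([.474,.3487,.25],-32.8)
```

```text
0.142 [328.4 212.8]
0.142 [331.1 264.1]
0.142 [300.1 265.7]
0.142 [296.1 214.5]
0.092 [327.4 196.2]
0.092 [329.7 240.1]
0.092 [303.5 241.5]
0.092 [300.2 197.7]
t 2.2 pos [0.4769 0.3455 0.2398] yaw -36.29 toolz [-0.012 -0.008 -1.   ] F [ 1.   -0.43  0.4 ] gap 0.06
shift cm [-0.43 -0.07 -1.02] turn -0.061
```

View pics/w2c.png

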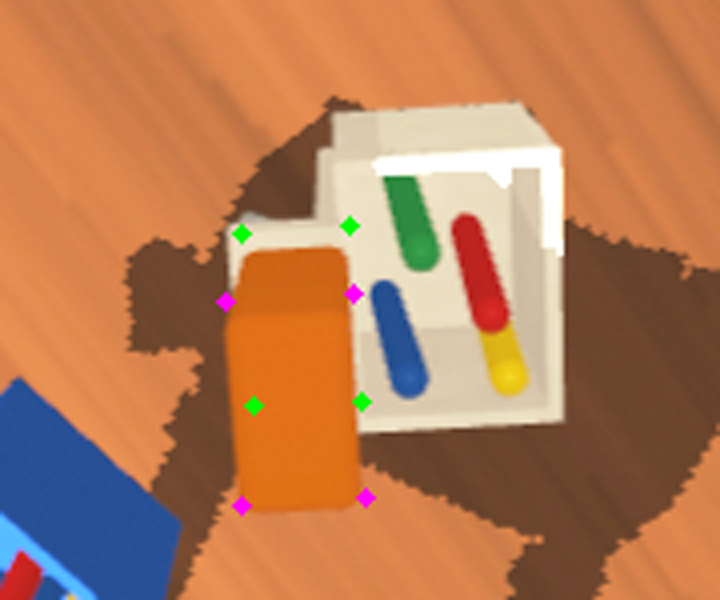

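The match is within about 1 mm. I'll align and descend to TCP z of about 0.105, which stays above the pens.

drive_tool(
  motion=[
    [[-0.4,0,0],-0.06],
    [[0,0,3],0],
    [[0,0,3],0],
  ],
)

```text
time_s: 2.58
ee_pos: [0.4744, 0.3483, 0.1804]
tool_rot: [3.011, -0.873, -0.008]
contact_force: [-0.3, 0.8, 0.1]
finger_gap: 0.0603
```

Run:
```python
from h import *
toward([.474,.3487,.105],-32.8)
```

```text
t 2.575 pos [0.4744 0.3483 0.1804] yaw -32.32 toolz [-0.007 -0.005 -1.   ] F [-0.31  0.82  0.14] gap 0.0603
shift cm [-0.04 -0.07  7.54] turn 0.008
```

drive_tool(
  motion=[
    [[0,0,2.5],0.008],
    [[0,0,2.5],0],
    [[0,0,1.5],0],
    [[0,0,1],0],
    [[0,0,0],0],
  ],
)

```text
time_s: 3.2
ee_pos: [0.4724, 0.3471, 0.1004]
tool_rot: [3.008, -0.871, -0.013]
contact_force: [-0.6, 0.5, -0.1]
finger_gap: 0.0599
```

Run:
```python
from h import *
toward([.474,.3487,.105],-32.8)
grab('wrist','w3.png')
```

```text
t 3.2 pos [0.4724 0.3471 0.1004] yaw -32.3 toolz [-0.011 -0.007 -1.   ] F [-0.64  0.47 -0.14] gap 0.0599
shift cm [ 0.05 -0.22 -0.46] turn 0.009
```

View pics/w3.png

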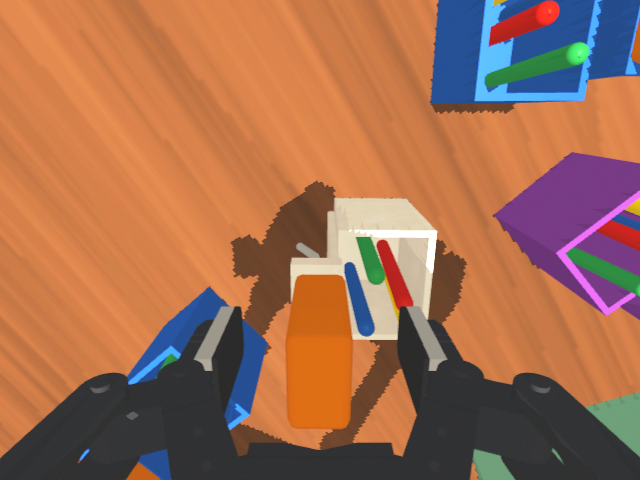

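The grip at (320,350) sits centred between the pads. A small correction, then close.

drive_tool(
  motion=[
    [[0,-0.2,-0.5],0.009],
    [[0,0,0],0],
  ],
)

```text
time_s: 3.5
ee_pos: [0.4753, 0.3499, 0.1081]
tool_rot: [3.007, -0.886, -0.008]
contact_force: [0.7, 0.6, -0.1]
finger_gap: 0.0602
```

drive_tool(
  motion=[
    [[0,0,0],0],
    [[0,0,0],0],
    [[0,0,0],0],
    [[0,0,0],0],
    [[0,0,0],0],
    [[0,0,0],0],
  ],
  claw=0.5,
  newtons=50,
)

```text
time_s: 4.25
ee_pos: [0.4755, 0.3502, 0.1091]
tool_rot: [3.009, -0.886, -0.006]
contact_force: [-0.4, -0.5, 0.4]
finger_gap: 0.0194
```

Run:
```python
from h import *
toward([.474,.3487,.105],-32.8)
```

```text
t 4.25 pos [0.4755 0.3502 0.1091] yaw -32.82 toolz [-0.005 -0.004 -1.   ] F [-0.37 -0.5   0.37] gap 0.0194
shift cm [-0.05  0.21  0.41] turn -0.0
```

Gripped at a 19.4 mm opening. Lift.

drive_tool(
  motion=[
    [[0,0,-1],0],
    [[0,0,-2],0],
    [[0,0,-3],0],
    [[0,0,-3],0],
    [[0,0,-3],0],
    [[0,0,-3],0],
    [[0,0,-2],0],
    [[0,0,0],0],
    [[0,0,0],0],
  ],
)

```text
time_s: 5.38
ee_pos: [0.4745, 0.3494, 0.284]
tool_rot: [3.003, -0.885, -0.013]
contact_force: [-0.2, 0.3, -1.7]
finger_gap: 0.0192
```

Run:
```python
from h import *
toward([.474,.3487,.285],-32.8)
grab('side','s4.png');grab('wrist','w4.png')
```

```text
t 5.375 pos [0.4745 0.3494 0.284 ] yaw -32.84 toolz [-0.011 -0.008 -1.   ] F [-0.21  0.34 -1.69] gap 0.0192
shift cm [-0.    0.09 -0.09] turn -0.001
```

View pics/s4.png

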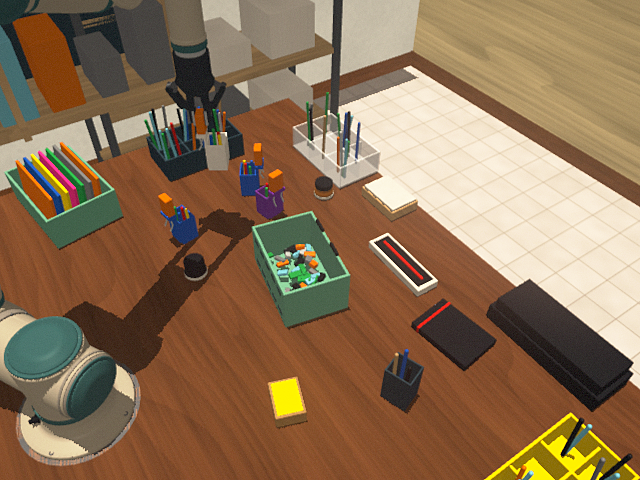

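View pics/w4.png

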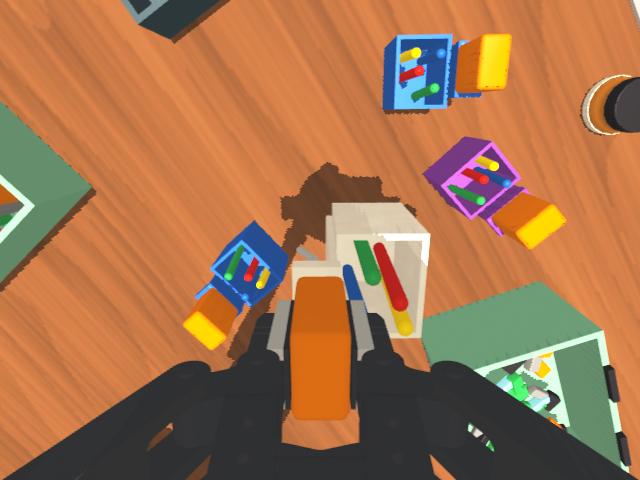

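The cup is lifted and upright, with about 1.7 N on the wrist. Carry it over to the rim.

drive_tool(
  motion=[
    [[1.5,1,0],0],
    [[3,2,0],0],
    [[3.5,2.5,0],0],
    [[3.5,2.5,0],0],
    [[3.5,2.5,0],-0.06],
    [[3.5,2.2,0],-0.06],
    [[3.2,2,0],-0.06],
    [[3,1.5,0],-0.06],
    [[1.5,0.5,0],-0.06],
    [[0,0,0],-0.06],
    [[0,0,0],0],
    [[0,0,0],0],
  ],
)

```text
time_s: 6.98
ee_pos: [0.6205, 0.0523, 0.2744]
tool_rot: [3.102, -0.325, -0.04]
contact_force: [-0.5, 0.8, -1.5]
finger_gap: 0.0192
```

Run:
```python
from h import *
toward([.6069,.0297,.285],-11.9)
```

```text
t 6.975 pos [0.6205 0.0523 0.2744] yaw -11.99 toolz [-0.028 -0.02  -0.999] F [-0.52  0.8  -1.46] gap 0.0192
shift cm [-0.88  2.52 -0.97] turn -0.002
```

drive_tool(
  motion=[
    [[-0.4,1.2,-0.5],0],
    [[-0.4,1.2,-0.5],0],
    [[0,0,0],0],
    [[0,0,0],0],
  ],
)

```text
time_s: 7.48
ee_pos: [0.6063, 0.0289, 0.2868]
tool_rot: [3.101, -0.326, -0.039]
contact_force: [0.2, 0.5, -1.9]
finger_gap: 0.0191
```

Run:
```python
from h import *
toward([.6069,.0297,.285],-11.9)
grab('top','t5.png');grab('side','s5.png');grab('wrist','w5.png')
toward([.6069,.0297,.285],-11.9)
a,_,_=load('top5') if 0 else load('t5'); cv2.imwrite('pics/t5c.png',cv2.resize(a[150:310,250:410],None,fx=3.7,fy=3.7,interpolation=2))
```

```text
t 7.475 pos [0.6063 0.0289 0.2868] yaw -12.03 toolz [-0.027 -0.02  -0.999] F [ 0.19  0.51 -1.95] gap 0.0191
shift cm [ 0.05 -0.1   0.17] turn -0.002
t 7.625 pos [0.6064 0.0292 0.2864] yaw -12.0 toolz [-0.028 -0.02  -0.999] F [-0.23  0.93 -2.66] gap 0.0196
shift cm [ 0.04 -0.07  0.14] turn -0.002
```

View pics/t5c.png

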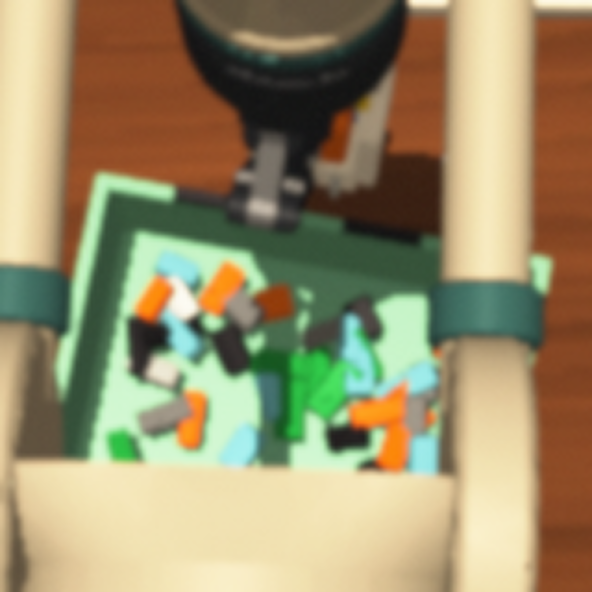

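View pics/s5.png

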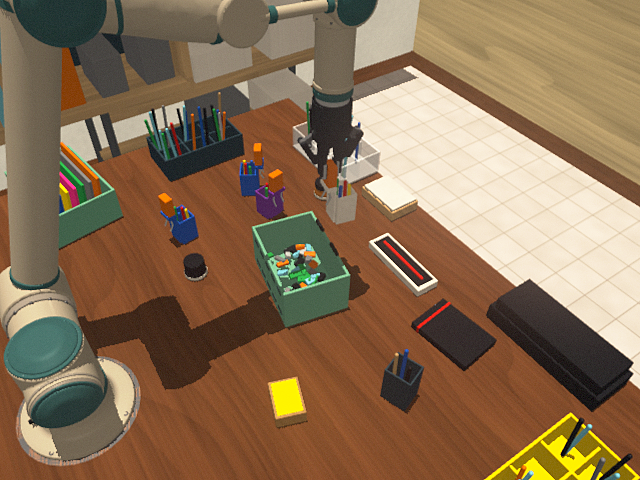

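View pics/w5.png

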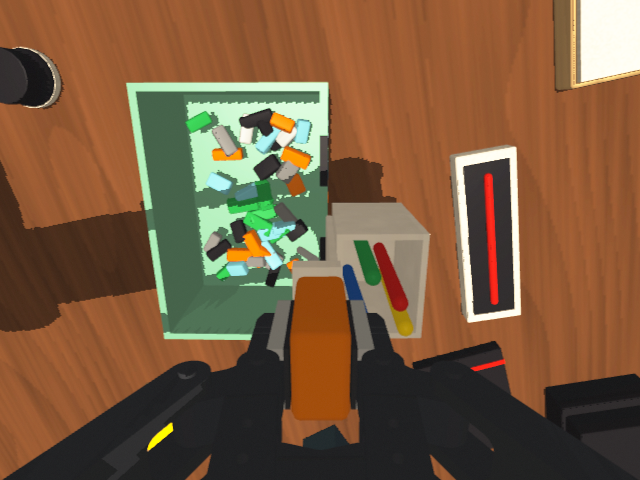

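The view from the wrist shows the cup hovering just outside the label wall, with lips at (324,160) and (324,245). The tool has picked up a tilt of about 2°, so I'll test whether reverse motion removes it.

drive_tool(
  motion=[
    [[-4,0,0],0],
    [[0,0,0],0],
    [[0,0,0],0],
  ],
)

```text
time_s: 8.0
ee_pos: [0.5672, 0.0383, 0.2865]
tool_rot: [3.102, -0.324, -0.04]
contact_force: [0.3, 0.3, -2.2]
finger_gap: 0.0195
```

Run:
```python
from h import *
toward([.6069,.0297,.285],-11.9)
```

```text
t 8.0 pos [0.5672 0.0383 0.2865] yaw -11.95 toolz [-0.028 -0.02  -0.999] F [ 0.32  0.27 -2.16] gap 0.0195
shift cm [4.06 0.02 0.05] turn -0.001
```

drive_tool(
  motion=[
    [[1,0,0],0],
    [[1,0,0],0],
    [[1,0,0],0],
    [[1,0,0],0],
    [[0,0,0],0],
    [[0,0,0],0],
  ],
)

```text
time_s: 8.75
ee_pos: [0.6121, 0.0288, 0.2842]
tool_rot: [3.101, -0.325, -0.04]
contact_force: [-0.2, 0.6, -1.9]
finger_gap: 0.0192
```

Run:
```python
from h import *
toward([.6069,.0297,.285],-11.9)
```

```text
t 8.75 pos [0.6121 0.0288 0.2842] yaw -11.98 toolz [-0.028 -0.02  -0.999] F [-0.25  0.56 -1.93] gap 0.0192
shift cm [-0.53  0.02 -0.07] turn -0.001
```

drive_tool(
  motion=[
    [[-0.5,0,0],0.15],
    [[0,0,0],0],
    [[0,0,0],0],
  ],
)

```text
time_s: 9.12
ee_pos: [0.6065, 0.03, 0.2845]
tool_rot: [3.066, -0.557, -0.038]
contact_force: [0.3, 0.9, -1.9]
finger_gap: 0.0193
```

Run:
```python
from h import *
toward([.6069,.0297,.285],-11.9)
```

```text
t 9.125 pos [0.6065 0.03   0.2845] yaw -20.6 toolz [-0.028 -0.02  -0.999] F [ 0.33  0.89 -1.88] gap 0.0193
shift cm [ 0.05  0.02 -0.05] turn -0.152
```

drive_tool(
  motion=[
    [[0,0,0],-0.15],
    [[0,0,0],0],
    [[0,0,0],0],
  ],
)

```text
time_s: 9.5
ee_pos: [0.6065, 0.0301, 0.2848]
tool_rot: [3.102, -0.319, -0.04]
contact_force: [0.3, 1.2, -1.7]
finger_gap: 0.0193
```

Run:
```python
from h import *
toward([.6069,.0297,.285],-11.9)
```

```text
t 9.5 pos [0.6065 0.0301 0.2848] yaw -11.75 toolz [-0.028 -0.02  -0.999] F [ 0.34  1.15 -1.71] gap 0.0193
shift cm [ 0.04  0.03 -0.02] turn 0.003
```

drive_tool(
  motion=[
    [[-4,0,0],0],
    [[-4,0,0],0],
    [[-4,0,0],0],
    [[0,0,0],0],
    [[0,0,0],0],
  ],
)

```text
time_s: 10.12
ee_pos: [0.4868, 0.055, 0.2873]
tool_rot: [3.101, -0.328, -0.037]
contact_force: [0.5, -0.4, -2.8]
finger_gap: 0.0193
```

Run:
```python
from h import *
toward([.6069,.0297,.285],-11.9)
```

```text
t 10.125 pos [0.4868 0.055  0.2873] yaw -12.08 toolz [-0.026 -0.02  -0.999] F [ 0.55 -0.36 -2.76] gap 0.0193
shift cm [12.27 -0.04 -0.03] turn -0.003
```

drive_tool(
  motion=[
    [[3,0,0],0],
    [[0,0,0],0],
    [[3,0,0],0],
    [[0,0,0],0],
    [[3,0,0],0],
    [[0,0,0],0],
    [[3,0,0],0],
    [[0,0,0],0],
    [[0,0,0],0],
  ],
)

```text
time_s: 11.25
ee_pos: [0.605, 0.0296, 0.2834]
tool_rot: [3.101, -0.333, -0.051]
contact_force: [0.1, -0.8, -1.7]
finger_gap: 0.0192
```

Run:
```python
from h import *
toward([.6069,.0297,.285],-11.9)
```

```text
t 11.25 pos [0.605  0.0296 0.2834] yaw -12.28 toolz [-0.035 -0.018 -0.999] F [ 0.14 -0.78 -1.75] gap 0.0192
shift cm [ 0.18 -0.04 -0.17] turn -0.007
```

drive_tool(
  motion=[
    [[-3,0,0],0],
    [[0,0,0],0],
    [[-3,0,0],0],
    [[0,0,0],0],
    [[-3,0,0],0],
    [[0,0,0],0],
    [[-3,0,0],0],
    [[0,0,0],0],
    [[0,0,0],0],
  ],
)

```text
time_s: 12.38
ee_pos: [0.4869, 0.0557, 0.2888]
tool_rot: [3.102, -0.333, -0.039]
contact_force: [0.3, 0.6, -1.7]
finger_gap: 0.0196
```

Run:
```python
from h import *
toward([.6069,.0297,.285],-11.9)
```

```text
t 12.375 pos [0.4869 0.0557 0.2888] yaw -12.28 toolz [-0.027 -0.019 -0.999] F [ 0.3   0.63 -1.7 ] gap 0.0196
shift cm [12.28 -0.02  0.1 ] turn -0.007
```

drive_tool(
  motion=[
    [[1,0,0],0],
    [[1,0,0],0],
    [[1,0,0],0],
    [[1,0,0],0],
    [[1,0,0],0],
    [[1,0,0],0],
    [[1,0,0],0],
    [[1,0,0],0],
    [[1,0,0],0],
    [[1,0,0],0],
    [[1,0,0],0],
    [[0,0,0],0],
  ],
)

```text
time_s: 13.88
ee_pos: [0.6056, 0.0296, 0.2848]
tool_rot: [3.101, -0.335, -0.038]
contact_force: [-0.4, 0.9, -2.0]
finger_gap: 0.0193
```

Run:
```python
from h import *
toward([.6069,.0297,.285],-11.9)
```

```text
t 13.875 pos [0.6056 0.0296 0.2848] yaw -12.33 toolz [-0.027 -0.019 -0.999] F [-0.35  0.87 -2.  ] gap 0.0193
shift cm [ 0.13 -0.04 -0.02] turn -0.008
```

Start-stop moves pull the tilt along the direction of travel, while continuous moves leave it alone. I'll use that to level the tool.

drive_tool(
  motion=[
    [[-3.5,-3.5,0],0],
    [[0,0,0],0],
    [[-3.5,-3.5,0],0],
    [[0,0,0],0],
    [[-3.5,-3.5,0],0],
    [[0,0,0],0],
    [[-3.5,-3.5,0],0],
    [[0,0,0],0],
    [[0,0,0],0],
  ],
)

```text
time_s: 15.0
ee_pos: [0.5011, 0.1951, 0.285]
tool_rot: [3.097, -0.341, -0.028]
contact_force: [-0.3, -0.4, -2.3]
finger_gap: 0.0193
```

Run:
```python
from h import *
toward([.6069,.0297,.285],-11.9)
```

```text
t 15.0 pos [0.5011 0.1951 0.285 ] yaw -12.57 toolz [-0.021 -0.024 -0.999] F [-0.3  -0.44 -2.31] gap 0.0193
shift cm [13.93 13.84  0.17] turn -0.012
```

drive_tool(
  motion=[
    [[1,1,0],0],
    [[1,1,0],0],
    [[1,1,0],0],
    [[1,1,0],0],
    [[1,1,0],0],
    [[1,1,0],0],
    [[1,1,0],0],
    [[1,1,0],0],
    [[1,1,0],0],
    [[1,1,0],0],
    [[1,1,0],0],
    [[1,1,0],0],
    [[0.7,0.7,0],0],
    [[0,0,0],0],
  ],
)

```text
time_s: 16.75
ee_pos: [0.6065, 0.028, 0.2864]
tool_rot: [3.094, -0.348, -0.026]
contact_force: [0.5, 0.4, -2.3]
finger_gap: 0.0191
```

Run:
```python
from h import *
toward([.6069,.0297,.285],-11.9)
```

```text
t 16.75 pos [0.6065 0.028  0.2864] yaw -12.86 toolz [-0.02  -0.026 -0.999] F [ 0.53  0.35 -2.3 ] gap 0.0191
shift cm [ 0.   -0.18  0.13] turn -0.017
```

drive_tool(
  motion=[
    [[-3.5,3.5,0],0],
    [[0,0,0],0],
    [[-3.5,3.5,0],0],
    [[0,0,0],0],
    [[-3.5,3.5,0],0],
    [[0,0,0],0],
    [[-3.5,3.5,0],0],
    [[0,0,0],0],
    [[0,0,0],0],
  ],
)

```text
time_s: 17.88
ee_pos: [0.4419, -0.0755, 0.2932]
tool_rot: [3.1, -0.34, -0.013]
contact_force: [0.8, -0.8, -1.3]
finger_gap: 0.0196
```

Run:
```python
from h import *
toward([.6069,.0297,.285],-11.9)
```

```text
t 17.875 pos [ 0.4419 -0.0755  0.2932] yaw -12.54 toolz [-0.011 -0.022 -1.   ] F [ 0.84 -0.77 -1.28] gap 0.0196
shift cm [ 13.83 -13.86   0.4 ] turn -0.011
```

drive_tool(
  motion=[
    [[1,-1,0],0],
    [[1,-1,0],0],
    [[1,-1,0],0],
    [[1,-1,0],0],
    [[1,-1,0],0],
    [[1,-1,0],0],
    [[1,-1,0],0],
    [[1,-1,0],0],
    [[1,-1,0],0],
    [[1,-1,0],0],
    [[1,-1,0],0],
    [[1,-1,0],0],
    [[0.7,-0.7,0],0],
    [[0,0,0],0],
  ],
)

```text
time_s: 19.62
ee_pos: [0.6081, 0.0306, 0.288]
tool_rot: [3.102, -0.335, -0.012]
contact_force: [-1.1, -0.5, -2.6]
finger_gap: 0.0197
```

Run:
```python
from h import *
toward([.6069,.0297,.285],-11.9)
```

```text
t 19.625 pos [0.6081 0.0306 0.288 ] yaw -12.34 toolz [-0.01  -0.021 -1.   ] F [-1.07 -0.47 -2.61] gap 0.0197
shift cm [-0.1   0.1   0.31] turn -0.008
```

The pitch is now within 0.006 rad across the rim, which is good enough. I'll use a wrist view for a second measurement of the lips.

Run:
```python
from h import *
grab('wrist','w6.png'); a,K,T=load('w6'); cv2.imwrite('pics/w6c.png',cv2.resize(a[70:360,250:400],None,fx=4,fy=4,interpolation=2)[:,:])
b=cv2.resize(a[120:270,270:370],None,fx=4,fy=4,interpolation=2); cv2.imwrite('pics/w6c.png',b)
ex=np.array([.9785,-.2062]);ey=np.array([.2062,.9785]);r=np.array([.602,.0164])
for z in (.11,.117):
  for y in (-.11,-.048,-.01,.034,.072,.11):
    for x in(-.003,.003): print(z,y,x,proj(K,T,[*(r+ex*x+ey*y),z]).round(1))
```

```text
0.11 -0.11 -0.003 [316. 341.]
0.11 -0.11 0.003 [322.5 340.9]
0.11 -0.048 -0.003 [315.3 279.3]
0.11 -0.048 0.003 [322.1 279.3]
0.11 -0.01 -0.003 [314.8 237.9]
0.11 -0.01 0.003 [321.9 237.9]
0.11 0.034 -0.003 [314.1 186. ]
0.11 0.034 0.003 [321.6 185.9]
0.11 0.072 -0.003 [313.6 137.3]
0.11 0.072 0.003 [321.3 137.2]
0.11 0.11 -0.003 [312.9  84.5]
0.11 0.11 0.003 [321.   84.4]
0.117 -0.11 -0.003 [315.9 345.3]
0.117 -0.11 0.003 [322.5 345.2]
0.117 -0.048 -0.003 [315.1 282.7]
0.117 -0.048 0.003 [322.1 282.7]
0.117 -0.01 -0.003 [314.6 240.6]
0.117 -0.01 0.003 [321.9 240.5]
0.117 0.034 -0.003 [314.  187.7]
0.117 0.034 0.003 [321.6 187.6]
0.117 0.072 -0.003 [313.4 138. ]
0.117 0.072 0.003 [321.3 137.9]
0.117 0.11 -0.003 [312.7  84. ]
0.117 0.11 0.003 [321.   83.9]
```

View pics/w6c.png

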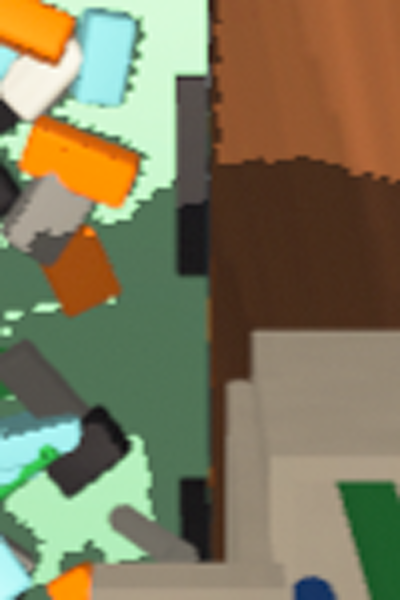

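View pics/w6.png

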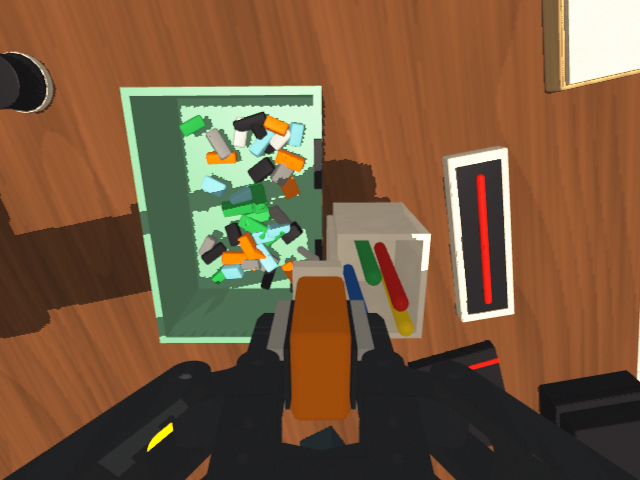

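The lips in this view, at rows 139 to 188.5 and from 239.7, match the first measurement within 1 mm. The notch middle is confirmed at y ≈ +12 mm. Now a slow descent.

drive_tool(
  motion=[
    [[-0.1,0.05,1],-0.008],
    [[0,0,1],0],
    [[0,0,1],0],
    [[0,0,1],0],
    [[0,0,0.8],0],
    [[0,0,0],0],
  ],
)

```text
time_s: 20.42
ee_pos: [0.6038, 0.028, 0.236]
tool_rot: [3.102, -0.324, -0.017]
contact_force: [0.0, 0.7, -1.3]
finger_gap: 0.0197
```

Run:
```python
from h import *
toward([.6070,.0302,.17],-11.9)
```

```text
t 20.425 pos [0.6038 0.028  0.236 ] yaw -11.93 toolz [-0.013 -0.021 -1.   ] F [ 0.02  0.72 -1.27] gap 0.0197
shift cm [ 0.32 -0.44  6.59] turn -0.001
```

drive_tool(
  motion=[
    [[0.3,-0.25,0],0],
    [[0,0,0],0],
    [[0,0,0],0],
  ],
)

```text
time_s: 20.8
ee_pos: [0.6084, 0.03, 0.2368]
tool_rot: [3.102, -0.324, -0.014]
contact_force: [0.3, -0.7, -2.3]
finger_gap: 0.0196
```

Run:
```python
from h import *
toward([.6070,.0302,.17],-11.9)
```

```text
t 20.8 pos [0.6084 0.03   0.2368] yaw -11.93 toolz [-0.011 -0.021 -1.   ] F [ 0.29 -0.65 -2.26] gap 0.0196
shift cm [-0.1  -0.15  6.68] turn -0.001
```

drive_tool(
  motion=[
    [[0,0,0.7],0],
    [[0,-0.05,0.7],0],
    [[0,-0.05,0.7],0],
    [[0,0,0],0],
    [[0,0,0],0],
  ],
)

```text
time_s: 21.42
ee_pos: [0.6081, 0.0306, 0.2141]
tool_rot: [3.102, -0.324, -0.015]
contact_force: [-0.9, -1.2, -1.9]
finger_gap: 0.0192
```

Run:
```python
from h import *
toward([.6070,.0302,.17],-11.9)
```

```text
t 21.425 pos [0.6081 0.0306 0.2141] yaw -11.93 toolz [-0.012 -0.021 -1.   ] F [-0.89 -1.17 -1.92] gap 0.0192
shift cm [-0.07 -0.04  4.41] turn -0.0
```

drive_tool(
  motion=[
    [[0,-0.03,0.7],0],
    [[0,-0.03,0.7],0],
    [[0,-0.03,0.7],0],
    [[0,0,0.5],0],
    [[0,0,0],0],
    [[0,0,0],0],
  ],
)

```text
time_s: 22.18
ee_pos: [0.608, 0.0309, 0.1862]
tool_rot: [3.102, -0.324, -0.015]
contact_force: [1.1, 0.0, -2.5]
finger_gap: 0.0197
```

Run:
```python
from h import *
toward([.6070,.0302,.17],-11.9)
a=grab('side','s7.png')['pixels']; cv2.imwrite('pics/s7c.png',cv2.resize(a[130:330,240:420],None,fx=3,fy=3,interpolation=2))
grab('wrist','w7.png')
```

```text
t 22.175 pos [0.608  0.0309 0.1862] yaw -11.93 toolz [-0.012 -0.021 -1.   ] F [ 1.14  0.03 -2.46] gap 0.0197
shift cm [-0.07  0.05  1.62] turn -0.001
```

View pics/s7c.png

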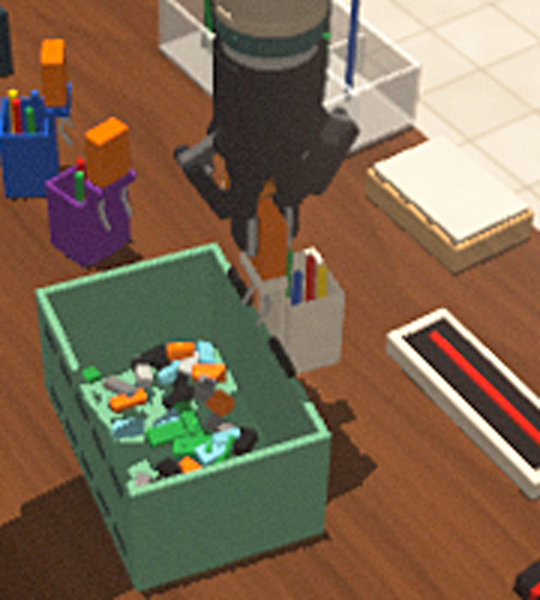

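View pics/w7.png

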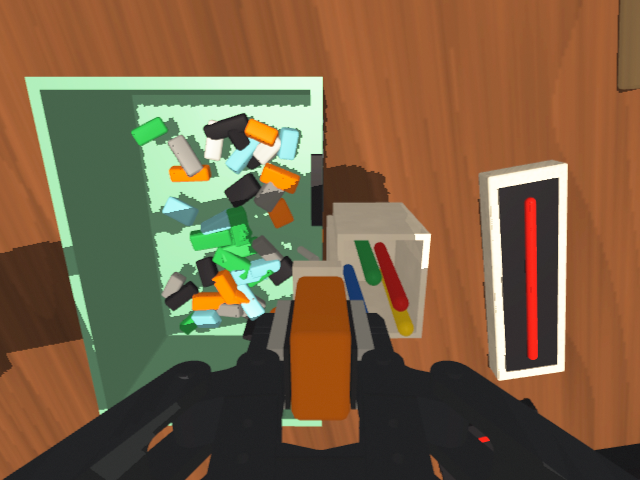

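The side view shows the cup just outside the wall with the hook over the notch between the lips. Lower to straddle.

drive_tool(
  motion=[
    [[-0.05,0,0.5],0],
    [[0,0,0.5],0],
    [[0,0,0.4],0],
    [[0,0,0],0],
    [[0,0,0],0],
  ],
)

```text
time_s: 22.9
ee_pos: [0.6074, 0.0307, 0.1715]
tool_rot: [3.102, -0.324, -0.014]
contact_force: [0.6, -0.1, -2.0]
finger_gap: 0.0193
```

Run:
```python
from h import *
toward([.6070,.0302,.16],-11.9)
```

```text
t 22.9 pos [0.6074 0.0307 0.1715] yaw -11.93 toolz [-0.011 -0.021 -1.   ] F [ 0.57 -0.11 -2.03] gap 0.0193
shift cm [-0.02  0.03  1.15] turn -0.001
```

drive_tool(
  motion=[
    [[-0.03,0,0.4],0],
    [[0,0,0.4],0],
    [[0,0,0.3],0],
    [[0,0,0],0],
    [[0,0,0],0],
  ],
)

```text
time_s: 23.52
ee_pos: [0.6063, 0.0306, 0.1597]
tool_rot: [3.102, -0.324, -0.016]
contact_force: [-1.1, 0.7, -1.8]
finger_gap: 0.0195
```

Run:
```python
from h import *
toward([.6055,.0302,.15],-11.9)
```

```text
t 23.525 pos [0.6063 0.0306 0.1597] yaw -11.93 toolz [-0.013 -0.021 -1.   ] F [-1.15  0.74 -1.76] gap 0.0195
shift cm [-0.07  0.04  0.97] turn -0.001
```

drive_tool(
  motion=[
    [[-0.05,0,0.3],0],
    [[0,0,0.3],0],
    [[0,0,0],0],
    [[0,0,0],0],
  ],
)

```text
time_s: 24.02
ee_pos: [0.6051, 0.0309, 0.1554]
tool_rot: [3.102, -0.324, -0.016]
contact_force: [-1.0, -0.4, -0.3]
finger_gap: 0.0191
```

Run:
```python
from h import *
toward([.6045,.0302,.15],-11.9)
```

```text
t 24.025 pos [0.6051 0.0309 0.1554] yaw -11.93 toolz [-0.012 -0.021 -1.   ] F [-1.01 -0.42 -0.34] gap 0.0191
shift cm [-0.04  0.07  0.55] turn -0.0
```

The throat contact appears at the expected height (TCP 0.155). Now press in small steps.

drive_tool(
  motion=[
    [[-0.03,0,0.3],0],
    [[0,0,0.3],0],
    [[0,0,0.3],0],
    [[0,0,0],0],
  ],
)

```text
time_s: 24.52
ee_pos: [0.605, 0.0308, 0.1459]
tool_rot: [3.103, -0.324, -0.015]
contact_force: [-1.6, 0.6, -0.6]
finger_gap: 0.0194
```

Run:
```python
from h import *
toward([.6040,.0302,.135],-11.9)
```

```text
t 24.525 pos [0.605  0.0308 0.1459] yaw -11.94 toolz [-0.012 -0.021 -1.   ] F [-1.57  0.62 -0.64] gap 0.0194
shift cm [-0.08  0.05  1.09] turn -0.001
```

drive_tool(
  motion=[
    [[-0.03,0,0.3],0],
    [[0,0,0.2],0],
    [[0,0,0],0],
    [[0,0,0],0],
  ],
)

```text
time_s: 25.02
ee_pos: [0.6049, 0.0307, 0.1405]
tool_rot: [3.103, -0.324, -0.014]
contact_force: [-1.6, 0.1, 1.8]
finger_gap: 0.0194
```

Run:
```python
from h import *
toward([.6040,.0302,.135],-11.9)
```

```text
t 25.025 pos [0.6049 0.0307 0.1405] yaw -11.94 toolz [-0.011 -0.021 -1.   ] F [-1.6   0.09  1.83] gap 0.0194
shift cm [-0.08  0.05  0.55] turn -0.001
```

drive_tool(
  motion=[
    [[0,0,0.2],0],
    [[0,0,0.2],0],
    [[0,0,0],0],
  ],
)

```text
time_s: 25.4
ee_pos: [0.6049, 0.0306, 0.1364]
tool_rot: [3.103, -0.324, -0.014]
contact_force: [-0.3, -0.2, -1.2]
finger_gap: 0.0193
```

Run:
```python
from h import *
toward([.6040,.0302,.135],-11.9)
```

```text
t 25.4 pos [0.6049 0.0306 0.1364] yaw -11.93 toolz [-0.011 -0.021 -1.   ] F [-0.27 -0.16 -1.18] gap 0.0193
shift cm [-0.08  0.06  0.14] turn -0.001
```

drive_tool(
  motion=[
    [[0,0,0.15],0],
    [[0,0,0.1],0],
    [[0,0,0],0],
  ],
)

```text
time_s: 25.78
ee_pos: [0.6049, 0.0306, 0.1349]
tool_rot: [3.103, -0.324, -0.013]
contact_force: [-0.3, 0.0, -1.6]
finger_gap: 0.0192
```

Run:
```python
from h import *
toward([.6040,.0302,.135],-11.9)
a=grab('side','s8.png')['pixels']; cv2.imwrite('pics/s8c.png',cv2.resize(a[150:300,280:400],None,fx=5,fy=4,interpolation=2))
b=grab('wrist','w8.png')['pixels']
```

```text
t 25.775 pos [0.6049 0.0306 0.1349] yaw -11.94 toolz [-0.01  -0.021 -1.   ] F [-0.33  0.04 -1.65] gap 0.0192
shift cm [-0.08  0.05 -0.  ] turn -0.001
```

View pics/s8c.png

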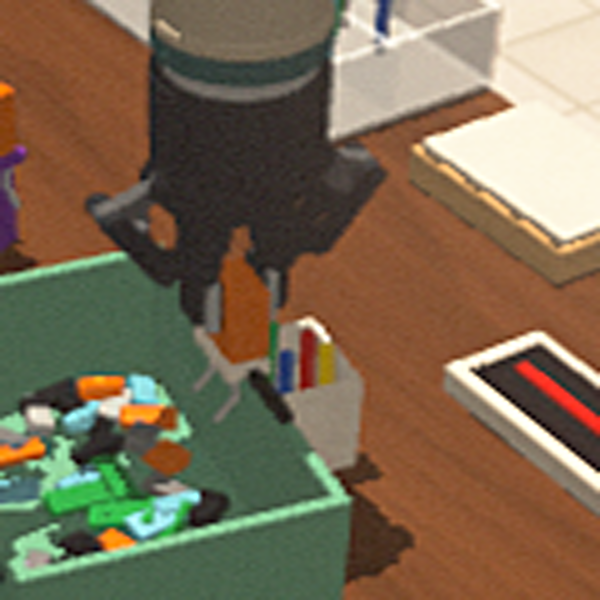

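View pics/w8.png

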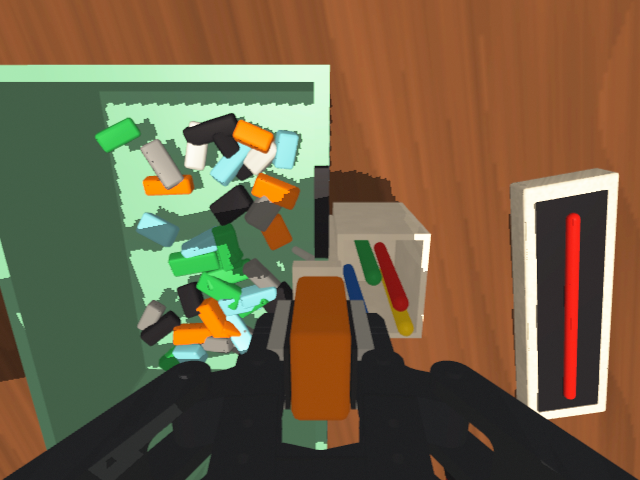

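The bridge sits beside the upper lip: the lip ends at row 258 and the bridge starts at row 262, so it's in the notch. The wires straddle the inside. Press on until the hard stop.

drive_tool(
  motion=[
    [[0,0,0.15],0],
    [[0,0,0.15],0],
  ],
)

```text
time_s: 26.12
ee_pos: [0.6049, 0.0305, 0.1348]
tool_rot: [3.103, -0.324, -0.011]
contact_force: [-3.7, 1.0, 10.0]
finger_gap: 0.0194
```

Run:
```python
from h import *
toward([.6040,.0302,.135],-11.9)
```

```text
t 26.125 pos [0.6049 0.0305 0.1348] yaw -11.94 toolz [-0.009 -0.021 -1.   ] F [-3.7   0.97 10.  ] gap 0.0194
shift cm [-0.09  0.05 -0.02] turn -0.001
```

drive_tool(
  motion=[
    [[0,0,0.18],0],
    [[0,0,0.18],0],
  ],
)

```text
time_s: 26.38
ee_pos: [0.6049, 0.0305, 0.1348]
tool_rot: [3.103, -0.324, -0.008]
contact_force: [-4.9, 1.4, 11.0]
finger_gap: 0.0194
```

Run:
```python
from h import *
toward([.6040,.0302,.135],-11.9)
b=grab('wrist','w9.png')['pixels']; cv2.imwrite('pics/w9c.png',cv2.resize(b[150:430,250:440],None,fx=3,fy=2,interpolation=2))
toward([.6040,.0302,.135],-11.9)
```

```text
t 26.375 pos [0.6049 0.0305 0.1348] yaw -11.94 toolz [-0.007 -0.021 -1.   ] F [-4.86  1.44 10.98] gap 0.0194
shift cm [-0.08  0.05 -0.02] turn -0.001
t 26.425 pos [0.6049 0.0305 0.1348] yaw -11.94 toolz [-0.007 -0.021 -1.   ] F [-4.54 -0.15 10.98] gap 0.0191
shift cm [-0.08  0.05 -0.02] turn -0.001
```

View pics/w9c.png

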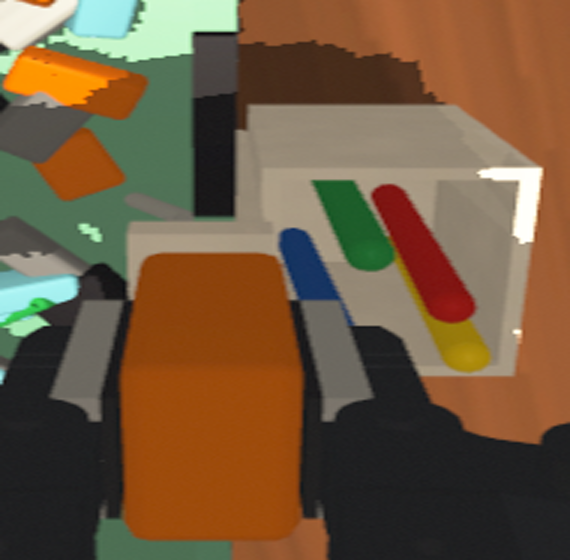

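Hard stop confirmed at TCP 0.1348 against an expected home of 0.135, with about a 13 N push. Unload and open.

drive_tool(
  motion=[
    [[0,0,0],0],
    [[0,0,0],0],
    [[0,0,0],0],
  ],
)

```text
time_s: 26.8
ee_pos: [0.6047, 0.0306, 0.1349]
tool_rot: [3.103, -0.324, -0.008]
contact_force: [-2.0, 0.5, 2.6]
finger_gap: 0.0194
```

drive_tool(
  motion=[
    [[0,0,0],0],
    [[0,0,0],0],
    [[0,0,0],0],
    [[0,0,0],0],
  ],
  claw=4.5,
)

```text
time_s: 27.3
ee_pos: [0.6065, 0.0301, 0.1341]
tool_rot: [3.103, -0.324, -0.004]
contact_force: [-0.1, 1.1, -0.1]
finger_gap: 0.0452
```

Run:
```python
from h import *
toward([.6040,.0302,.135],-11.9)
a=grab('side','s10.png')['pixels']; cv2.imwrite('pics/s10c.png',cv2.resize(a[150:300,280:400],None,fx=5,fy=4,interpolation=2))
b=grab('wrist','w10.png')['pixels']
```

```text
t 27.3 pos [0.6065 0.0301 0.1341] yaw -11.93 toolz [-0.005 -0.022 -1.   ] F [-0.06  1.1  -0.14] gap 0.0452
shift cm [-0.25  0.05 -0.08] turn -0.0
```

View pics/s10c.png

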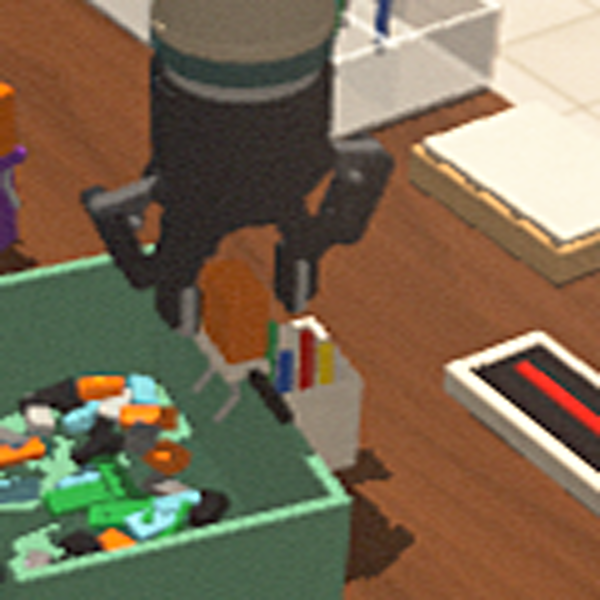

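View pics/w10.png

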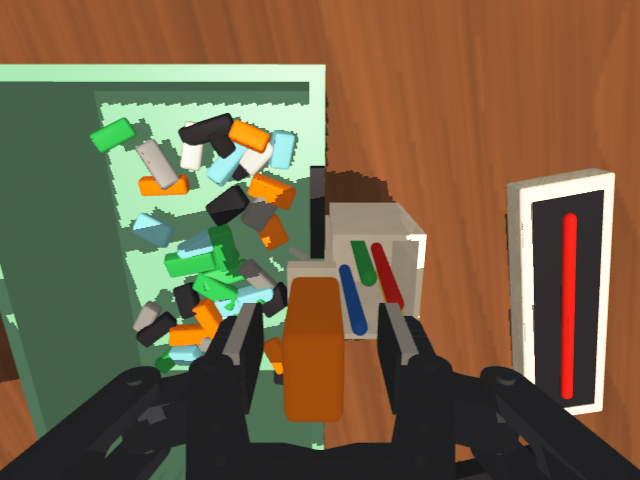

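Released, with the pads clear on both sides of the grip (cols 285–344 between 262 and 380). Withdraw straight up, then aside for a look.

drive_tool(
  motion=[
    [[0,0,-0.7],0],
    [[0,0,-1],0],
    [[0,0,-1.5],0],
    [[0,0,-2],0],
    [[0,0,-3],0],
    [[0,0,-3],0],
    [[0,0,-3],0],
    [[0,0,-3],0],
    [[-3,-3,0],0],
    [[-3,-4,0],0],
    [[-3,-4,0],0],
    [[-3,-4,0],0],
    [[-3,-4,0],0],
    [[-3,-3,0],0],
    [[-2,-2,0],0],
    [[0,0,0],0],
  ],
)

```text
time_s: 29.4
ee_pos: [0.4592, 0.3186, 0.3241]
tool_rot: [3.11, -0.328, 0.033]
contact_force: [0.1, 0.7, -0.3]
finger_gap: 0.0449
```

Run:
```python
from h import *
toward([.6040,.0302,.135],-11.9)
a=grab('side','s11.png')['pixels']; cv2.imwrite('pics/s11c.png',cv2.resize(a[150:300,280:400],None,fx=5,fy=4,interpolation=2))
b=grab('top','t11.png')['pixels'];cv2.imwrite('pics/t11c.png',cv2.resize(b[150:310,250:410],None,fx=3.7,fy=3.7,interpolation=2))
```

```text
t 29.4 pos [0.4592 0.3186 0.3241] yaw -12.03 toolz [ 0.019 -0.017 -1.   ] F [ 0.14  0.7  -0.27] gap 0.0449
shift cm [19.74 24.95 19.67] turn -0.002
```

View pics/s11c.png

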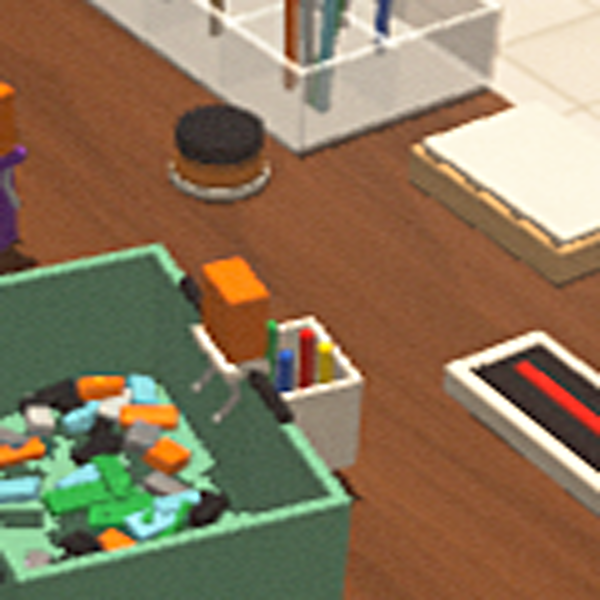

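View pics/t11c.png

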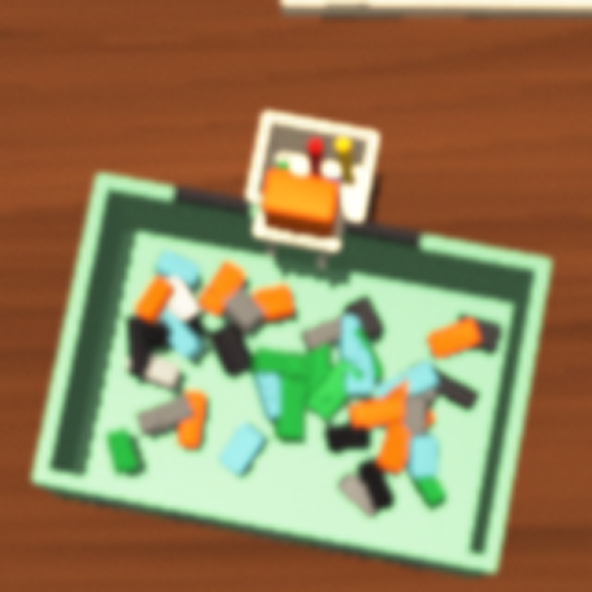

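View pics/t11.png

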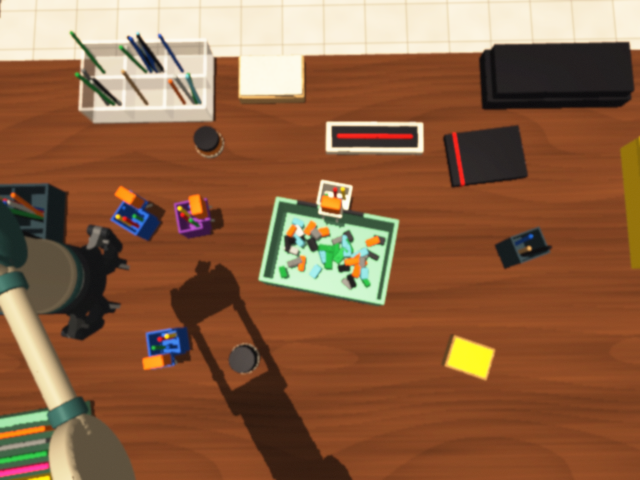

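Hung between the lips and looking straight. I'll check the height and angles by two-view triangulation of the grip's top (expected z 0.168).

Run:
```python
from h import *
R=np.array([.602,.0164,.11]);ex=np.array([.9785,-.2062,0]);ey=np.array([.2062,.9785,0])
res={}
for f,(y0,y1,x0,x1),lo in(('t11',(190,220,315,345),(5,150,190)),('s11',(205,250,315,340),(5,150,200))):
    a,K,T=load(f);h=cv2.cvtColor(a,cv2.COLOR_BGR2HSV);m=np.zeros(a.shape[:2],np.uint8);m[y0:y1,x0:x1]=255
    m&=cv2.inRange(h,lo,(22,255,255));c=max(cv2.findContours(m,0,cv2.CHAIN_APPROX_NONE)[0],key=cv2.contourArea)
    r=cv2.minAreaRect(c);M=cv2.moments(c);ce=(M['m10']/M['m00'],M['m01']/M['m00']);print(f,r,cv2.boundingRect(c));res[f]=(K,T,ce,r)
(c1,d1),(c2,d2)=[ray(res[f][0],res[f][1],*res[f][2]) for f in('t11','s11')]
s=np.linalg.lstsq(np.c_[d1,-d2],c2-c1,rcond=None)[0];p1=c1+s[0]*d1;p2=c2+s[1]*d2;p=(p1+p2)/2
print('grip top',p,'gap',np.linalg.norm(p1-p2)); q=p-R;print('rim frame x,y,z-.058',q@ex,q@ey,q[2]-.058)
K,T,_,_=res['t11'];g=plane(K,T,*res['t11'][3][0],.168);q=g-R;print('top-only',q@ex,q@ey)
P=np.array([plane(K,T,*v,.168) for v in cv2.boxPoints(res['t11'][3])])
for i in range(4):
    d=P[i]-P[i-1];print(np.linalg.norm(d).round(4),np.degrees(np.arctan2(d[1],d[0])).round(1))
# pocket mouth corners from t11c (scale 3.7, origin 250,150), z=.026+.07
W=np.array([plane(K,T,250+u/3.7,150+v/3.7,.096) for u,v in[(263,110),(381,130),(366,222)]]);print('pocket',W,np.linalg.norm(np.diff(W,axis=0),axis=1))
mid=(W[0]+W[2])/2-R;print('pocket rim frame',mid@ex,mid@ey);d=W[0]-W[1];print('pocket y-dir deg',np.degrees(np.arctan2(d[1],d[0])),'want 78.1')
```

```text
t11 ((330.60809326171875, 202.3513641357422), (20.385475158691406, 12.329923629760742), 9.462322235107422) (321, 195, 20, 15)
s11 ((326.5588073730469, 219.7646942138672), (12.176399230957031, 8.060433387756348), 59.036251068115234) (321, 214, 13, 12)
grip top [0.60412711 0.0283283  0.16706057] gap 0.0004894545101972076
rim frame x,y,z-.058 -0.00037823601448144615 0.012110452279806196 -0.0009394299226437516
top-only -0.0004845258597757473 0.011961165589076315
0.0338 79.3
0.0209 -10.2
0.0339 -100.7
0.0209 169.5
pocket [[ 0.66145654  0.04382281  0.096     ]
 [ 0.65040741 -0.01336594  0.096     ]
 [ 0.60500593 -0.00501811  0.096     ]] [0.05824635 0.04616254]
pocket rim frame 0.029940679282809902 0.009377678746500947
pocket y-dir deg 79.06492613989103 want 78.1
```

All checks are within limits: z about -1 mm, x -0.4 mm, y +12 mm, yaw within about 1.5°, lean at most about 0.04 rad. Hand in.

Run:
```python
from h import *
print(workorder.sign_off())
```

```text
the job is handed in; nothing more can be done
None
```

The white cup hangs outside the crate's label wall, in the notch between the two black lips. It is released, the arm is clear, and the job was handed in at about 29.5 s of the 70 s allowed. The sign-off gives no verdict.

**How it went:** I gripped the cup by its orange grip, lifted it and lowered it over the rim. It pressed down to a hard stop at tool height 0.1348 m, where 0.135 m was expected, with a push of about 13 N.

**Finding the notch:** I did not need to slide along the lips. Top and wrist views both put its middle at about +12 mm, and the hook dropped straight in.

**Last checks:**

| Check | Measured | Limit |
|---|---|---|
| Hook height vs bare rim | about -1 mm | -3 to +2 mm |
| Across the rim | -0.4 mm | ±4 mm |
| Along the rim | +12 mm | ±25 mm |
| Square to the wall | about 1–1.5° (0.02–0.03 rad) | 0.08 rad |
| Upright | 0.02–0.04 rad lean | 0.07 rad |

- **Lean along the rim:** this is the least certain check. The tool's tilt implied about 0.018 rad, while the pocket corners, which I read by eye, suggested up to about 0.037 rad. The arm picked up that tilt during the carry and I only partly removed it.
- **Push force while seating:** readings taken between steps were only about 2–4 N before the stop, below the 4–12 N you described. The forces during each step were not recorded.
- **Bystanders:** the jars, boxes and other cups look unmoved in the before and after top views, but I did not measure them.

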